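# Clear the jammed wheel feeder

### The job

The wheel feeder on the model bench has jammed: a wheel at the mouth of the side bay blocks the lane. Nudge that blocking wheel back into the side bay, past the sprung catch and on until it is fully home, pressed firmly but gently (about 10 N, never 20 N) against the stop pad at the bay's end; leave it there. Then take the wheel that has come out of the feeder's mouth and lay it flat in the grey tray, leaving the third wheel in the feeder and everything else on the bench alone.

Things in the scene. Friction and masses are not known exactly. Their poses are not given: they have to be found in the camera images.
- feeder: Fixed wheel feeder: plywood base 8 mm thick (x -110..230, y -160..40 mm) with white walls 18 mm high, 6 mm thick. Origin on the bench under the lane's centre line, at the mouth's inner end. The lane runs along x, 52 mm wide (y +-26). A sprung follower pushes the wheels to -x (4 to 5.5 N, 0.15 m/s) whenever the way is free. The right lane wall is open from x = 0 to 80 mm: the side bay.
- mouth (a point): Mouth of the lane: point on the base's top (8 mm above the bench) on the lane's centre line where the lane walls end. Axes as the feeder's; wheels come out along -x.
- shelf (a point): Point on the open shelf in front of the mouth (base's top) where the centre of the wheel that has come out stops, within about 10 mm along x; the next wheel then waits 48 mm behind it in the mouth. No side walls here; a lip 6 mm high closes the shelf 34 mm further along -x.
- bay_mouth (a point): Start of the side bay: point on its centre line, on the base's top (floor level with the lane), abreast of the front corner. Axes as the feeder's. The bay is 52 mm wide, walls 18 mm high, and runs 128 mm to the back and right along (0.707, -0.707, 0) of the feeder, to the end block. The blocking wheel starts about 43 mm along it, leaning on the catch.
- catch_point (a point): Point on the bay's centre line (base's top), 60 mm along the bay, abreast of the sprung catch: an upright steel roller, 12 mm diameter, standing 9 mm into the bay out of its rear (+x) wall. A wheel whose centre is pushed past this point springs on to about 17 mm beyond it. Pushing it past takes about 7 to 12 N, then the force drops to nothing.
- bayend: Aluminium block closing the bay's far end, fixed. Origin on the base's top at the middle of its inner face; x points outwards along the bay, z up. In front of it, on a stem, stands a steel stop pad 36 mm wide, 16 mm high, set by hand: its face is 4 to 24 mm before this origin, NOT measured, to be felt. The pad does not give: force rises 5 N or more per mm pushed on.
- blocker: The blocking wheel, lying flat at the mouth of the side bay: model wheel of hard smooth black plastic (friction about 0.3) with metal hub, 48 mm diameter, 22 mm high, 45 g. Origin at the centre of its underside, z up. When home its centre lies 24 mm in front of the pad's face.
- lead: First wheel in the lane, the same kind and size (48 mm diameter, 22 mm high), held up by the blocking wheel; it comes out once the blocker is back. Origin at the centre of its underside.
- third: Next wheel in the lane behind the first, the same kind and size. Origin at the centre of its underside.
- tray: Open grey tray 130 x 130 mm, 18 mm high, walls and floor 4 to 5 mm thick, fixed. Origin at the centre of its underside, z up, sides along x and y.
- chassis: Bystander: white model car chassis, 240 x 130 mm, 40 mm high. Origin at the centre of its underside.
- jar1: Bystander: small paint jar with a white cap, 36 mm diameter, 45 mm high. Origin at the centre of its underside.
- jar2: Bystander: small amber paint jar with a black cap, 36 mm diameter, 45 mm high. Origin at the centre of its underside.
- driver: Bystander: screwdriver lying on the bench. Origin on the bench under its middle.
There are look-alikes about, which are no part of the job. What is shaped like the blocker but turquoise is not meant. Leave any purple look-alike of the third alone.

How it is judged:
By the outcome, as a careful person would: the job done as asked, in the order asked, and still so for the second after the job is handed in, with the robot touching nothing.
It also fails if it takes over 72 s, if anything falls off the work surface, if the arm or the gripper's body presses on something with over 40 N, if the wrist force passes 120 N, or if a joint passes its speed limit or range.

### The arm

A 6-joint arm with a two-finger parallel gripper is mounted at the origin on the work surface. World frame = base frame: x ahead of the robot, y to its left, z up, the work surface at z = 0. Lengths are in mm, angles in rad, forces in N, time in s.
With the tool pointing down it reaches from about 350 to 775 mm from the base axis. Payload 7.3 kg.
Tool frame: the origin (TCP) lies at the very end of the fingers, on their centre line; the grasp point (between the pads) lies 19 mm behind it; z points along the fingers, y is the line along which they close (so a half turn about z gives the same grasp; the last joint's range is limited). The gripper opens to 92 mm and grips with 3 to 60 N. Pads are 19 mm wide; open, the fingers measure 130 mm over their backs; the gripper's body (75 mm by 190 mm) begins 47 mm behind the grasp point.
Start: joints at [-1.296, 0.342, 1.524, -0, 1.275, -0.146], TCP at [214.481, -479.21, 226.741] pointing down, gripper open.
Joint ranges: [-2.53, 2.53], [-0.77, 2.02], [0.04, 2.7], [-1, 4.14], [0.28, 2.66], [-3.11, 3.11]. Speed limits (rad/s): [2.57, 2.57, 3.14, 3.14, 3.14, 3.14].

### API

Orientations are given as [roll, pitch, yaw] about the fixed x, y, z axes, in that order (R = Rz(yaw) Ry(pitch) Rx(roll)).
In Python, from plant import bot gives the robot as it stands.
- The arm moves only by the tool send_rows, never from a script. Its argument "rows" is a list of rows, each an object of numbers: "x", "y", "z": the shift along the tool's x, y, z in units of 0.2 m (1.0 is 0.2 m); "ax", "ay", "az": the turn, a rotation vector about the tool's x, y, z in units of 60 degrees (1.0 is 60 degrees); "jaw": the opening, from -1 (shut) to 1 (fully open), so that 0 is half open. In form: [{"x": .., "y": .., "z": .., "ax": .., "ay": .., "az": .., "jaw": ..}, ...]. A call has exactly 10 rows; each row is the pose to reach, as a shift and turn from the pose commanded when the call began, along the tool's axes at that moment; what a row does not reach only later rows make up. A row lasts 1/8 s, in which the tool goes at most 62.5 mm and 10.7 degrees, less where a joint would pass 70% of its speed; a pose out of reach is approached as far as the arm can. A call with a number of a shift or a turn outside -1 to 1 is refused whole. A call with a gripper value outside its range is refused whole. The fingers move at their own pace and stop on an object; the grip force is fixed at half the most. Time passes only in rows, so rows that repeat a pose let the fingers close, or fill a call up. It gives the time, the measured TCP pose, the force, the opening and the grip force at its end, in the units of the state.
- bot.get_obs(): the state, without advancing time (a new reading comes with each control period).
- bot.capture(name): name is "side" or "top"; returns (picture, depth): 400x640x3 uint8, red, green, blue; 400x640 float32, mm along the optical axis (not along the pixel's ray), 0 where there is no reading.
- bot.camera_model(name): a dict with "vertical_fov" (degrees; the focal length in pixels is half the picture's height over the tangent of half this angle, whatever the lens; pixels are square), "cx", "cy" (the principal point, pixels), "k1" (the pictures are not rectified: a ray, as slopes to the right and down, at radius r is drawn at 1 + k1 r^2 times it, then the intrinsics apply), "R" (3x3) and "t" (3): a world point X has camera coordinates R X + t. Camera axes: x right, y down, z forward; pixel columns grow to the right and rows downward; lengths in mm; the calibration is good to about 2 mm. A picture is of the moment at which its call begins. camera_model takes no time and is no camera call.
- bot.close_job(): hands the job in; it is judged then, once.
The state is a dict: "time": time; "joint_positions": joint angles; "dq": joint speeds; "tau": joint torques, N m; "tool_pos": TCP position; "tcp_rot": TCP orientation; "contact_force": force on the tool from outside, world axes, zero at the start; "moment": the same for the moment, N m; "grip_width": finger opening in mm; "finger_force": force on a finger pad.
Only numpy, scipy, OpenCV 4.12 (cv2) and the standard library are available. Lean on these libraries where they do the work, as an engineer would, in place of code of your own. Each camera call takes 0.05 s, during which the arm holds its last target. There are 200 camera calls.

## Working session

There is one attempt and no reset: what is moved stays moved. The work goes in short steps, Python scripts to look and compute and a tool call to move; the robot and the scene stay as the last step left them, time stands still between calls to the robot, and variables do not carry over. Pictures are saved under pics/ and viewed, at most 10 in all, crops included, and the job is handed in when it is done.

Besides the shell and the picture viewer there is one more tool, called after "Call:" as name(argument=value, ...) on one line, values as JSON. send_rows: Moves the arm, as the interface text tells. Its arguments: {"type":"object","properties":{"rows":{"type":"array","items":{"type":"object","properties":{"x":{"type":"number","minimum":-1,"maximum":1},"y":{"type":"number","minimum":-1,"maximum":1},"z":{"type":"number","minimum":-1,"maximum":1},"ax":{"type":"number","minimum":-1,"maximum":1},"ay":{"type":"number","minimum":-1,"maximum":1},"az":{"type":"number","minimum":-1,"maximum":1},"jaw":{"type":"number"}}}}},"required":["rows"]}

```bash
ls; mkdir -p pics; cat > h.py <<'E'
import numpy as np,cv2
from plant import bot
from scipy.spatial.transform import Rotation as Ro
def cam(n):
    m=bot.camera_model(n);f=200/np.tan(np.radians(m['vertical_fov'])/2);return m,f
def ray(n,u,v):
    m,f=cam(n);d=np.array([(u-m['cx'])/f,(v-m['cy'])/f]);s=d.copy()
    for _ in range(20): s=d/(1+m['k1']*(s@s))
    R=np.array(m['R']);t=np.array(m['t']);return -R.T@t,R.T@np.r_[s,1]
def onz(n,u,v,z):
    o,d=ray(n,u,v);return o+d*(z-o[2])/d[2]
def proj(n,X):
    m,f=cam(n);c=np.array(m['R'])@X+np.array(m['t']);s=c[:2]/c[2];s=s*(1+m['k1']*(s@s));return s*f+[m['cx'],m['cy']]
E
python3 - <<'E'
from h import *
for n in('top','side'):
    p,d=bot.capture(n);np.savez(n+'0.npz',p=p,d=d);cv2.imwrite(f'pics/{n}0.png',p[:,:,::-1])
    m=bot.camera_model(n);o,_=ray(n,320,200);print(n,m['vertical_fov'],m['k1'],o)
print(bot.get_obs())
E
```

```text
pics
top 49.65512009726467 -0.07197004172179537 [ 361.46797858  -18.20893225 1113.97343896]
side 50.588133550900565 -0.07879668152621157 [ 117.58307691 -908.61950153  894.24769152]
{'time': 0.1, 'joint_positions': array([-1.29600258e+00,  3.42619979e-01,  1.52490169e+00,  2.76574733e-05,
        1.27536441e+00, -1.45991429e-01]), 'dq': array([-0.00141895, -0.00213715, -0.00106974,  0.00013249,  0.00153904,
        0.00034436]), 'tau': array([ 2.15760556e-03, -4.32002449e+01, -2.44695926e+01,  7.19887996e-02,
        5.25960024e-02, -3.52438838e-05]), 'tool_pos': array([ 214.38899279, -478.85648499,  226.13851981]), 'tcp_rot': array([-3.14031683e+00, -2.14326557e-04,  4.20776972e-01]), 'contact_force': array([-0.11448709, -0.59293107, -0.05289341]), 'moment': array([ 0.02562299, -0.0155927 ,  0.00759881]), 'finger_force': 0.0, 'grip_width': 92.23600725005842}
```

View pics/top0.png

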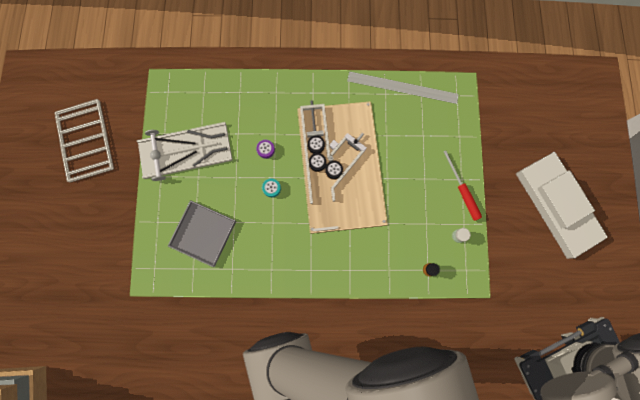

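View pics/side0.png

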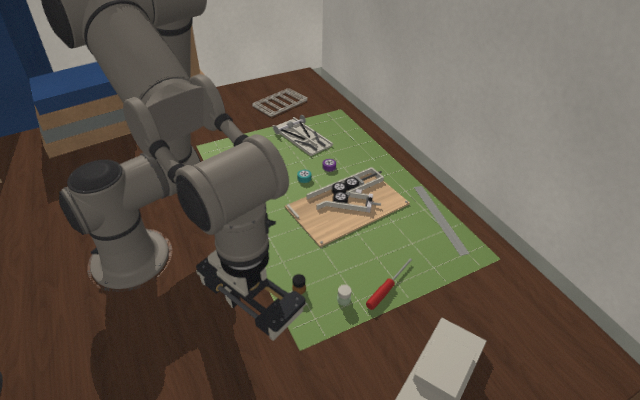

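```bash
python3 - <<'E'
from h import *
p=np.load('top0.npz')['p'];d=np.load('top0.npz')['d']
c=cv2.resize(p[90:240,250:400,::-1],None,fx=4,fy=4,interpolation=cv2.INTER_CUBIC);cv2.imwrite('pics/c0.png',c)
# base: plywood contour
hsv=cv2.cvtColor(p,cv2.COLOR_RGB2HSV);print(hsv[200,350],hsv[235,200],hsv[161,316],p[200,350],p[235,200])
blk=(hsv[...,2]<60).astype(np.uint8);blk[:95]=0;blk[200:]=0;blk[:,:295]=0;blk[:,390:]=0
n,l,s,ce=cv2.connectedComponentsWithStats(blk);print(s,ce)
for q in [(316,143),(317,161),(334,169),(271,187),(265,149)]:print(q,d[q[1],q[0]],onz('top',*q,30))
E
```

```text
[ 17  92 214] [ 10  18 131] [ 14  19 145] [214 181 137] [131 125 122]
[[     0      0    640    400 255693]
 [   308    135     35     44    299]
 [   354    140      3      3      8]] [[319.49593067 199.54848197]
 [322.02675585 159.60200669]
 [355.125      141.125     ]]
(316, 143) 1123.8822 [706.36056557 -10.54013041  30.        ]
(317, 161) 1113.6317 [657.77253568 -13.5726425   30.        ]
(334, 169) 1115.8135 [636.83593823 -57.65298192  30.        ]
(271, 187) 1108.0509 [588.00571333 103.55902621  30.        ]
(265, 149) 1127.664 [688.91739043 122.06068029  30.        ]
```

View pics/c0.png

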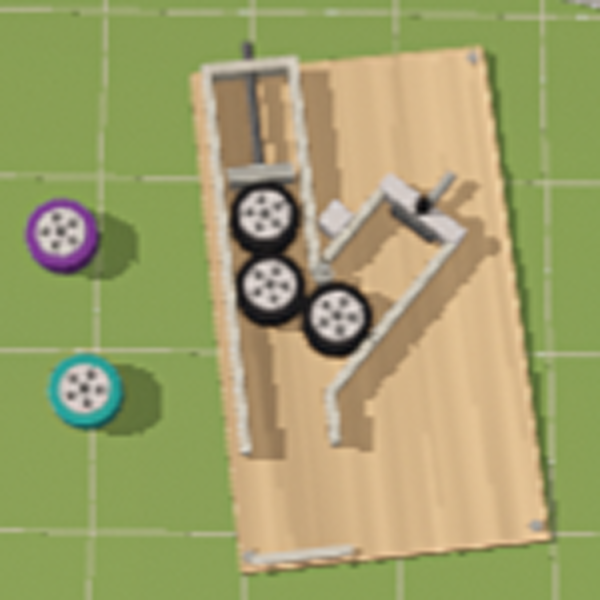

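```bash
cat >> h.py <<'E'
def cr(u,v): return 250+u/4-.375, 90+v/4-.375
def fitfeeder():
    P=np.array([onz('top',*cr(*q),8)[:2] for q in [(192,75),(483,47),(552,540),(245,573)]])
    Q=np.array([[230,40],[230,-160],[-110,-160],[-110,40.]])
    Qc=Q-Q.mean(0);Pc=P-P.mean(0)
    a=np.arctan2((Qc[:,0]*Pc[:,1]-Qc[:,1]*Pc[:,0]).sum(),(Qc*Pc).sum())
    A=np.array([[np.cos(a),-np.sin(a)],[np.sin(a),np.cos(a)]]);t=P.mean(0)-A@Q.mean(0)
    return A,t,a,P-(Q@A.T+t)
E
python3 - <<'E'
from h import *
A,t,a,r=fitfeeder();print('feeder',t,a,r.round(1).tolist())
inv=lambda n,q,z:(A.T@(onz('top',*q,z)[:2]-t)).round(1)
for nm,q in dict(third=(265,217),lead=(270,286),blk=(337,319)).items():
    w=onz('top',*cr(*q),30)[:2];print(nm,w.round(1),(A.T@(w-t)).round(1))
for nm,q,z in [('wallendL',(245,450),26),('wallendR',(335,440),26),('corner',(333,390),26),('lipL',(250,555),14),('lipR',(352,549),14),('roller',(320,272),26),('bayR end',(462,235),26),('bayL end',(385,190),26)]:
    f=inv('top',cr(*q),z);b=f-[18.4,-7.6];print(nm,f,'bay',((b@[.707,-.707]).round(1),(b@[.707,.707]).round(1)))
z=np.load('top0.npz');p=z['p'];d=z['d'];
# height map along bay axis
s=np.array([.70711,-.70711]);n=np.array([.70711,.70711])
def hz(u,v):
    o,dr=ray('top',u,v);m,f=cam('top');return (o+dr*d[v,u])
for L in (-8,0,8):
  out=[]
  for k in range(84,150,3):
    f=np.array([18.4,-7.6])+s*k+n*L;w=A@f+t;uv=proj('top',np.r_[w,24]).round().astype(int);X=hz(*uv);out.append((k,round(X[2]),int(p[uv[1],uv[0]].mean())))
  print(L,out)
hsv=cv2.cvtColor(p,cv2.COLOR_RGB2HSV)
m=((hsv[...,1]<50)&(hsv[...,2]<185)).astype(np.uint8);k=np.zeros_like(m);k[190:280,150:250]=1
m=cv2.morphologyEx(m*k,cv2.MORPH_OPEN,np.ones((3,3)));c=max(cv2.findContours(m,0,1)[0],key=cv2.contourArea)
rr=cv2.minAreaRect(c);print('tray',rr);B=np.array([onz('top',*q,18) for q in cv2.boxPoints(rr)]);print(B.round(),B.mean(0),np.linalg.norm(B[1]-B[0]),np.linalg.norm(B[2]-B[1]))
m2=Ro.from_euler('xyz',bot.get_obs()['tcp_rot']).as_matrix();print(m2.round(2))
E
```

```text
feeder [586.84972682 -25.8541848 ] 0.11630465591934258 [[0.2, -0.3], [-0.3, 0.5], [-0.2, 0.2], [0.4, -0.5]]
third [704.  -10.2] [118.1   1.9]
lead [657.4 -13.9] [71.5  3.7]
blk [635.8 -57.3] [ 45.  -36.9]
wallendL [-33.2  31.1] bay (np.float64(-63.8), np.float64(-9.1))
wallendR [-33.  -26.8] bay (np.float64(-22.8), np.float64(-49.9))
corner [ -0.4 -29.3] bay (np.float64(2.1), np.float64(-28.6))
lipL [-99.2  35.1] bay (np.float64(-113.3), np.float64(-53.0))
lipR [-102.5  -30.2] bay (np.float64(-69.5), np.float64(-101.5))
roller [ 78.5 -29.8] bay (np.float64(58.2), np.float64(26.8))
bayR end [  93.6 -125.2] bay (np.float64(136.3), np.float64(-30.0))
bayL end [129.5 -78.7] bay (np.float64(128.8), np.float64(28.3))
-8 [(84, 8, 176), (87, 8, 177), (90, 10, 179), (93, 11, 178), (96, 6, 179), (99, 8, 175), (102, 6, 174), (105, 9, 172), (108, 11, 174), (111, 7, 177), (114, 10, 179), (117, 6, 153), (120, 16, 67), (123, 28, 77), (126, 28, 126), (129, 32, 173), (132, 29, 207), (135, 29, 199), (138, 29, 155), (141, 12, 140), (144, 9, 139), (147, 10, 136)]
0 [(84, 9, 176), (87, 9, 177), (90, 8, 1
[... 254 characters left out ...]
38, 72), (144, 23, 104), (147, 23, 126)]
8 [(84, 11, 130), (87, 13, 128), (90, 10, 131), (93, 8, 127), (96, 5, 129), (99, 7, 132), (102, 13, 157), (105, 12, 133), (108, 9, 131), (111, 4, 133), (114, 9, 133), (117, 9, 111), (120, 15, 80), (123, 24, 78), (126, 26, 95), (129, 31, 175), (132, 45, 151), (135, 38, 176), (138, 37, 136), (141, 40, 66), (144, 10, 123), (147, 11, 151)]
tray ((201.44146728515625, 233.1268310546875), (51.47431182861328, 51.683841705322266), 24.77513885498047)
[[436. 365.  18.]
 [558. 316.  18.]
 [503. 193.  18.]
 [383. 243.  18.]] [469.90546522 279.34098311  18.        ] 130.8101389381628 135.22092418542925
[[ 0.91  0.41 -0.  ]
 [ 0.41 -0.91  0.  ]
 [ 0.   -0.   -1.  ]]
```

Call:
send_rows(rows=[{"x": 0.3,"y": -0.15,"az": 0.17,"jaw": 1},{"x": 0.6,"y": -0.3,"az": 0.34,"jaw": 1},{"x": 0.9,"y": -0.5,"az": 0.51,"jaw": 1},{"x": 1,"y": -0.7,"az": 0.68,"jaw": 1},{"x": 1,"y": -1,"az": 0.85,"jaw": 1},{"x": 1,"y": -1,"az": 1,"jaw": 1},{"x": 1,"y": -1,"az": 1,"jaw": 1},{"x": 1,"y": -1,"az": 1,"jaw": 1},{"x": 1,"y": -1,"az": 1,"jaw": 1},{"x": 1,"y": -1,"az": 1,"jaw": 1}])

```text
schema error: expected keys x, y, z, ax, ay, az, jaw
```

```bash
cat >> h.py <<'E'
def go(x,y,z,yaw):
    o=bot.get_obs();R=Ro.from_euler('xyz',o['tcp_rot']);T=Ro.from_euler('xyz',[np.pi,0,yaw])
    d=R.inv().apply(np.array([x,y,z])-o['tool_pos']);w=(R.inv()*T).as_rotvec()
    print('t',round(o['time'],2),'pos',o['tool_pos'].round(1),'F',o['contact_force'].round(1),'shift',(d/200).round(4),'turn',(w/np.radians(60)).round(3))
A_,t_,a_,_=fitfeeder();YB=a_-np.pi/4;U=np.array([np.cos(YB),np.sin(YB)]);N=np.array([-U[1],U[0]]);BM=t_+A_@[18.4,-7.6]
def bay(k,L=-2): return BM+k*U+(L-55.5)*N   # TCP so that finger A centre is k along, L lateral
E
python3 -c "
from h import *
go(*bay(0),110,YB)"
```

```text
t 0.1 pos [ 214.4 -478.9  226.1] F [-0.1 -0.6 -0.1] shift [ 2.4464 -1.1092  0.5826] turn [-1.000e-03  0.000e+00  1.041e+00]
```

Call:
send_rows(rows=[{"x": 0.3,"y": -0.15,"z": 0,"ax": 0,"ay": 0,"az": 0.17,"jaw": 1},{"x": 0.6,"y": -0.3,"z": 0,"ax": 0,"ay": 0,"az": 0.34,"jaw": 1},{"x": 0.9,"y": -0.5,"z": 0,"ax": 0,"ay": 0,"az": 0.51,"jaw": 1},{"x": 1,"y": -0.7,"z": 0,"ax": 0,"ay": 0,"az": 0.68,"jaw": 1},{"x": 1,"y": -1,"z": 0,"ax": 0,"ay": 0,"az": 0.85,"jaw": 1},{"x": 1,"y": -1,"z": 0,"ax": 0,"ay": 0,"az": 1,"jaw": 1},{"x": 1,"y": -1,"z": 0,"ax": 0,"ay": 0,"az": 1,"jaw": 1},{"x": 1,"y": -1,"z": 0,"ax": 0,"ay": 0,"az": 1,"jaw": 1},{"x": 1,"y": -1,"z": 0,"ax": 0,"ay": 0,"az": 1,"jaw": 1},{"x": 1,"y": -1,"z": 0,"ax": 0,"ay": 0,"az": 1,"jaw": 1}])

```text
time: 1.35
tool_pos: [315.3, -215.5, 226.5]
tcp_rot: [-3.142, 0.0, -0.626]
contact_force: [-0.2, 0.2, -0.5]
grip_width: 91.8
finger_force: 0.0
```

```bash
python3 -c "
from h import *
go(*bay(0),110,YB)"
```

```text
t 1.35 pos [ 315.3 -215.5  226.5] F [-0.2  0.2 -0.5] shift [ 0.6256 -1.3109  0.5823] turn [-0.     0.     0.041]
```

Call:
send_rows(rows=[{"x": 0.15,"y": -0.28,"z": 0,"ax": 0,"ay": 0,"az": 0.041,"jaw": 1},{"x": 0.3,"y": -0.56,"z": 0.1,"ax": 0,"ay": 0,"az": 0.041,"jaw": 1},{"x": 0.45,"y": -0.84,"z": 0.2,"ax": 0,"ay": 0,"az": 0.041,"jaw": 1},{"x": 0.626,"y": -1,"z": 0.3,"ax": 0,"ay": 0,"az": 0.041,"jaw": 1},{"x": 0.626,"y": -1,"z": 0.4,"ax": 0,"ay": 0,"az": 0.041,"jaw": 1},{"x": 0.626,"y": -1,"z": 0.5,"ax": 0,"ay": 0,"az": 0.041,"jaw": 1},{"x": 0.626,"y": -1,"z": 0.58,"ax": 0,"ay": 0,"az": 0.041,"jaw": 1},{"x": 0.626,"y": -1,"z": 0.58,"ax": 0,"ay": 0,"az": 0.041,"jaw": 1},{"x": 0.626,"y": -1,"z": 0.58,"ax": 0,"ay": 0,"az": 0.041,"jaw": 1},{"x": 0.626,"y": -1,"z": 0.58,"ax": 0,"ay": 0,"az": 0.041,"jaw": 1}])

```text
time: 2.6
tool_pos: [534.5, -126.7, 111.7]
tcp_rot: [-3.141, -0.002, -0.67]
contact_force: [-0.9, 0.2, -1.1]
grip_width: 91.8
finger_force: 0.0
```

```bash
python3 - <<'E'
from h import *
go(*bay(0),60,YB)
for n in('top','side'):
    p,d=bot.capture(n);np.savez(n+'1.npz',p=p,d=d)
    if n=='side': cv2.imwrite('pics/s1.png',cv2.resize(p[130:270,260:430,::-1],None,fx=4,fy=4,interpolation=cv2.INTER_CUBIC))
E
```

```text
t 2.6 pos [ 534.5 -126.7  111.7] F [-0.9  0.2 -1.1] shift [-0.016  -0.3083  0.2585] turn [-0.    -0.002 -0.   ]
```

View pics/s1.png

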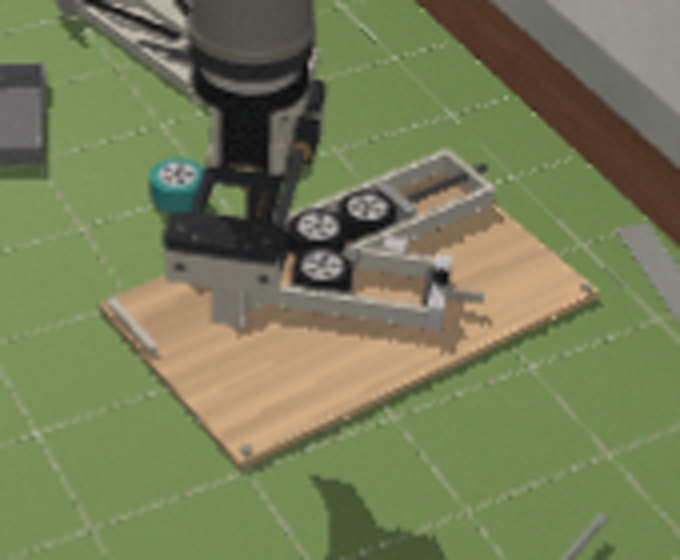

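```bash
python3 - <<'E'
from h import *
c2=lambda u,v:(260+u/4-.375,130+v/4-.375)
for nm,q,z in [('blk',(323,266),30),('lead',(318,226),30),('third',(369,207),30),('baseFR',(244,467),8),('baseBR',(598,294),8),('baseFL',(102,305),8)]:
    w=onz('side',*c2(*q),z)[:2];f=A_.T@(w-t_);b=f-[18.4,-7.6];print(nm,w.round(1),f.round(1),'bay',(b@[.707,-.707]).round(1),(b@[.707,.707]).round(1))
E
```

```text
blk [638.6 -58.2] [ 47.6 -38.1] bay 42.2 -0.9
lead [658.7 -13.8] [72.8  3.6] bay 30.5 46.4
third [707.6 -10.8] [121.7   1. ] bay 67.0 79.1
baseFR [ 497.1 -200.6] [-109.4 -163.1] bay 19.6 -200.3
baseBR [ 830.3 -160.7] [ 226.2 -162.2] bay 256.2 37.6
baseFL [475.   -1.6] [-108.3   37. ] bay -121.1 -58.0
```

Call:
send_rows(rows=[{"x": -0.016,"y": -0.15,"z": 0,"ax": 0,"ay": 0.002,"az": 0,"jaw": 1},{"x": -0.016,"y": -0.308,"z": 0,"ax": 0,"ay": 0.002,"az": 0,"jaw": 1},{"x": -0.016,"y": -0.308,"z": 0.1,"ax": 0,"ay": 0.002,"az": 0,"jaw": 1},{"x": -0.016,"y": -0.308,"z": 0.2,"ax": 0,"ay": 0.002,"az": 0,"jaw": 1},{"x": -0.016,"y": -0.308,"z": 0.26,"ax": 0,"ay": 0.002,"az": 0,"jaw": 1},{"x": -0.016,"y": -0.308,"z": 0.32,"ax": 0,"ay": 0.002,"az": 0,"jaw": 1},{"x": -0.016,"y": -0.308,"z": 0.34,"ax": 0,"ay": 0.002,"az": 0,"jaw": 1},{"x": -0.016,"y": -0.308,"z": 0.34,"ax": 0,"ay": 0.002,"az": 0,"jaw": 1},{"x": -0.016,"y": -0.308,"z": 0.34,"ax": 0,"ay": 0.002,"az": 0,"jaw": 1},{"x": -0.016,"y": -0.308,"z": 0.34,"ax": 0,"ay": 0.002,"az": 0,"jaw": 1}])

```text
time: 3.95
tool_pos: [570.0, -76.1, 43.2]
tcp_rot: [-3.141, -0.003, -0.669]
contact_force: [-0.3, -0.1, -0.0]
grip_width: 91.7
finger_force: 0.0
```

Call:
send_rows(rows=[{"x": 0,"y": 0,"z": 0.05,"ax": 0,"ay": 0.003,"az": 0,"jaw": 1},{"x": 0,"y": 0,"z": 0.1,"ax": 0,"ay": 0.003,"az": 0,"jaw": 1},{"x": 0,"y": 0,"z": 0.13,"ax": 0,"ay": 0.003,"az": 0,"jaw": 1},{"x": 0,"y": 0,"z": 0.15,"ax": 0,"ay": 0.003,"az": 0,"jaw": 1},{"x": 0,"y": 0,"z": 0.15,"ax": 0,"ay": 0.003,"az": 0,"jaw": 1},{"x": 0.01,"y": 0,"z": 0.15,"ax": 0,"ay": 0.003,"az": 0,"jaw": 1},{"x": 0.02,"y": 0,"z": 0.15,"ax": 0,"ay": 0.003,"az": 0,"jaw": 1},{"x": 0.02,"y": 0,"z": 0.15,"ax": 0,"ay": 0.003,"az": 0,"jaw": 1},{"x": 0.02,"y": 0,"z": 0.15,"ax": 0,"ay": 0.003,"az": 0,"jaw": 1},{"x": 0.02,"y": 0,"z": 0.15,"ax": 0,"ay": 0.003,"az": 0,"jaw": 1}])

```text
time: 5.2
tool_pos: [572.9, -78.5, 12.8]
tcp_rot: [3.142, -0.005, -0.669]
contact_force: [0.4, 0.0, -0.0]
grip_width: 91.8
finger_force: 0.0
```

```bash
cat >> h.py <<'E'
def st():
    o=bot.get_obs();p=o['tool_pos'];b=p[:2]-BM+55.5*N;F=o['contact_force']
    print('t',round(o['time'],2),'k',(b@U).round(2),'L',(b@N).round(2),'z',p[2].round(1),'Fu',(F[:2]@U).round(2),'Fn',(F[:2]@N).round(2),'Fz',F[2].round(2),'M',o['moment'].round(2))
E
python3 - <<'E'
from h import *
st()
p,d=bot.capture('side');cv2.imwrite('pics/s2.png',cv2.resize(p[150:250,280:400,::-1],None,fx=5,fy=5,interpolation=cv2.INTER_CUBIC))
E
```

```text
t 5.2 k 3.35 L -2.12 z 12.8 Fu 0.28 Fn 0.27 Fz -0.05 M [ 0.08  0.03 -0.01]
```

View pics/s2.png

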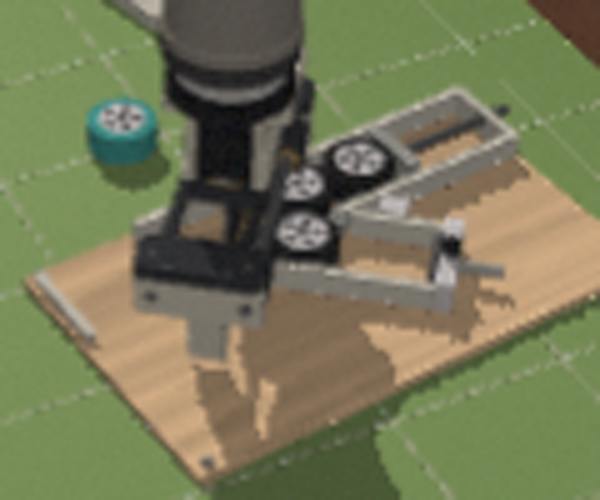

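Call:
send_rows(rows=[{"x": 0.01,"y": 0,"z": 0,"ax": 0,"ay": 0,"az": 0,"jaw": 1},{"x": 0.02,"y": 0,"z": 0,"ax": 0,"ay": 0,"az": 0,"jaw": 1},{"x": 0.03,"y": 0,"z": 0,"ax": 0,"ay": 0,"az": 0,"jaw": 1},{"x": 0.04,"y": 0,"z": 0,"ax": 0,"ay": 0,"az": 0,"jaw": 1},{"x": 0.05,"y": 0,"z": 0,"ax": 0,"ay": 0,"az": 0,"jaw": 1},{"x": 0.06,"y": 0,"z": 0,"ax": 0,"ay": 0,"az": 0,"jaw": 1},{"x": 0.07,"y": 0,"z": 0,"ax": 0,"ay": 0,"az": 0,"jaw": 1},{"x": 0.08,"y": 0,"z": 0,"ax": 0,"ay": 0,"az": 0,"jaw": 1},{"x": 0.08,"y": 0,"z": 0,"ax": 0,"ay": 0,"az": 0,"jaw": 1},{"x": 0.08,"y": 0,"z": 0,"ax": 0,"ay": 0,"az": 0,"jaw": 1}])

```text
time: 6.5
tool_pos: [583.6, -87.7, 12.2]
tcp_rot: [3.14, -0.001, -0.668]
contact_force: [-7.1, 2.5, 3.0]
grip_width: 91.8
finger_force: 4.4
```

```bash
python3 -c "
from h import *
st()"
```

```text
t 6.5 k 17.41 L -2.65 z 12.2 Fu -7.1 Fn -2.4 Fz 2.98 M [0.75 0.83 0.43]
```

Call:
send_rows(rows=[{"x": 0.005,"y": 0,"z": 0,"ax": 0,"ay": 0,"az": 0,"jaw": 1},{"x": 0.01,"y": 0,"z": 0,"ax": 0,"ay": 0,"az": 0,"jaw": 1},{"x": 0.015,"y": 0,"z": 0,"ax": 0,"ay": 0,"az": 0,"jaw": 1},{"x": 0.02,"y": 0,"z": 0,"ax": 0,"ay": 0,"az": 0,"jaw": 1},{"x": 0.025,"y": 0,"z": 0,"ax": 0,"ay": 0,"az": 0,"jaw": 1},{"x": 0.03,"y": 0,"z": 0,"ax": 0,"ay": 0,"az": 0,"jaw": 1},{"x": 0.035,"y": 0,"z": 0,"ax": 0,"ay": 0,"az": 0,"jaw": 1},{"x": 0.04,"y": 0,"z": 0,"ax": 0,"ay": 0,"az": 0,"jaw": 1},{"x": 0.04,"y": 0,"z": 0,"ax": 0,"ay": 0,"az": 0,"jaw": 1},{"x": 0.04,"y": 0,"z": 0,"ax": 0,"ay": 0,"az": 0,"jaw": 1}])

```text
time: 7.75
tool_pos: [589.8, -92.8, 12.1]
tcp_rot: [3.14, -0.001, -0.668]
contact_force: [-5.6, 2.7, 0.2]
grip_width: 91.5
finger_force: 4.3
```

```bash
python3 -c "
from h import *
st()"
```

```text
t 7.75 k 25.4 L -2.8 z 12.1 Fu -6.07 Fn -1.39 Fz 0.19 M [0.62 0.88 0.42]
```

Call:
send_rows(rows=[{"x": 0.005,"y": 0,"z": 0,"ax": 0,"ay": 0,"az": 0,"jaw": 1},{"x": 0.01,"y": 0,"z": 0,"ax": 0,"ay": 0,"az": 0,"jaw": 1},{"x": 0.015,"y": 0,"z": 0,"ax": 0,"ay": 0,"az": 0,"jaw": 1},{"x": 0.02,"y": 0,"z": 0,"ax": 0,"ay": 0,"az": 0,"jaw": 1},{"x": 0.025,"y": 0,"z": 0,"ax": 0,"ay": 0,"az": 0,"jaw": 1},{"x": 0.03,"y": 0,"z": 0,"ax": 0,"ay": 0,"az": 0,"jaw": 1},{"x": 0.03,"y": 0,"z": 0,"ax": 0,"ay": 0,"az": 0,"jaw": 1},{"x": 0.03,"y": 0,"z": 0,"ax": 0,"ay": 0,"az": 0,"jaw": 1},{"x": 0.03,"y": 0,"z": 0,"ax": 0,"ay": 0,"az": 0,"jaw": 1},{"x": 0.03,"y": 0,"z": 0,"ax": 0,"ay": 0,"az": 0,"jaw": 1}])

```text
time: 9.0
tool_pos: [596.6, -96.9, 12.9]
tcp_rot: [-3.141, -0.005, -0.67]
contact_force: [0.3, 0.1, -0.3]
grip_width: 92.1
finger_force: 0.0
```

```bash
python3 - <<'E'
from h import *
st()
p,d=bot.capture('side');cv2.imwrite('pics/s3.png',cv2.resize(p[150:250,280:400,::-1],None,fx=5,fy=5,interpolation=cv2.INTER_CUBIC))
E
```

```text
t 9.0 k 33.36 L -1.85 z 12.9 Fu 0.19 Fn 0.23 Fz -0.32 M [0.11 0.01 0.01]
```

View pics/s3.png

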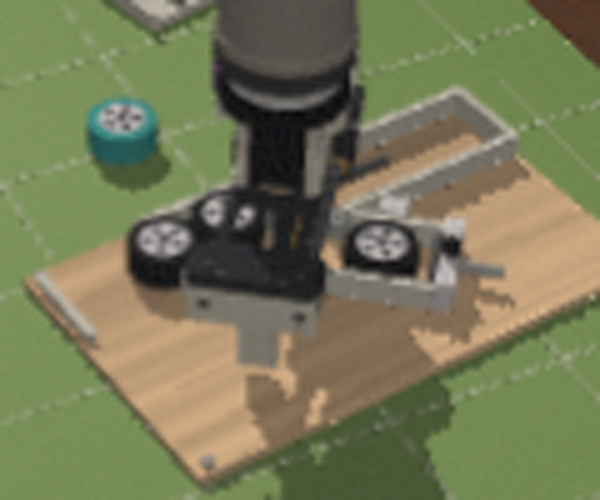

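Call:
send_rows(rows=[{"x": 0.02,"y": 0,"z": 0,"ax": 0,"ay": 0,"az": 0,"jaw": 1},{"x": 0.04,"y": 0,"z": 0,"ax": 0,"ay": 0,"az": 0,"jaw": 1},{"x": 0.05,"y": 0,"z": 0,"ax": 0,"ay": 0,"az": 0,"jaw": 1},{"x": 0.06,"y": 0,"z": 0,"ax": 0,"ay": 0,"az": 0,"jaw": 1},{"x": 0.07,"y": 0,"z": 0,"ax": 0,"ay": 0,"az": 0,"jaw": 1},{"x": 0.08,"y": 0,"z": 0,"ax": 0,"ay": 0,"az": 0,"jaw": 1},{"x": 0.09,"y": 0,"z": 0,"ax": 0,"ay": 0,"az": 0,"jaw": 1},{"x": 0.1,"y": 0,"z": 0,"ax": 0,"ay": 0,"az": 0,"jaw": 1},{"x": 0.1,"y": 0,"z": 0,"ax": 0,"ay": 0,"az": 0,"jaw": 1},{"x": 0.1,"y": 0,"z": 0,"ax": 0,"ay": 0,"az": 0,"jaw": 1}])

```text
time: 10.3
tool_pos: [612.1, -109.6, 13.0]
tcp_rot: [3.141, -0.005, -0.669]
contact_force: [-0.0, -0.3, -1.0]
grip_width: 91.9
finger_force: 0.0
```

```bash
python3 - <<'E'
from h import *
st()
p,d=bot.capture('top');np.savez('top2.npz',p=p,d=d);cv2.imwrite('pics/t2.png',cv2.resize(p[90:240,250:400,::-1],None,fx=4,fy=4,interpolation=cv2.INTER_CUBIC))
E
```

```text
t 10.3 k 53.32 L -2.16 z 13.0 Fu 0.16 Fn -0.24 Fz -0.96 M [ 0.08 -0.    0.  ]
```

View pics/t2.png

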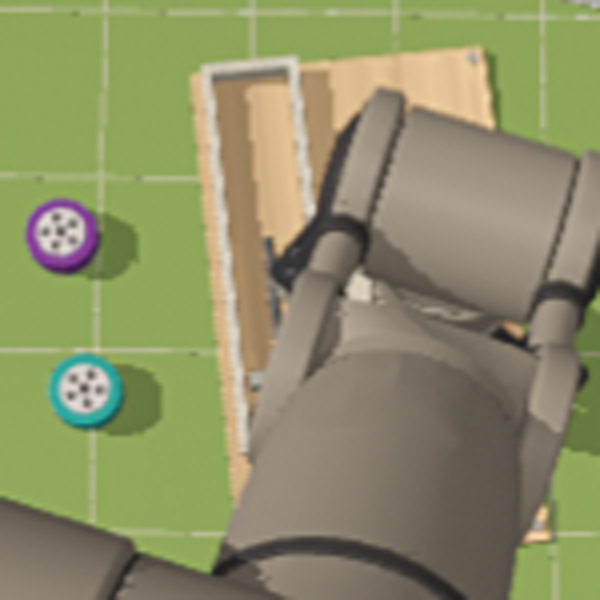

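Call:
send_rows(rows=[{"x": 0.003,"y": 0,"z": 0,"ax": 0,"ay": 0,"az": 0,"jaw": 1},{"x": 0.006,"y": 0,"z": 0,"ax": 0,"ay": 0,"az": 0,"jaw": 1},{"x": 0.009,"y": 0,"z": 0,"ax": 0,"ay": 0,"az": 0,"jaw": 1},{"x": 0.012,"y": 0,"z": 0,"ax": 0,"ay": 0,"az": 0,"jaw": 1},{"x": 0.015,"y": 0,"z": 0,"ax": 0,"ay": 0,"az": 0,"jaw": 1},{"x": 0.018,"y": 0,"z": 0,"ax": 0,"ay": 0,"az": 0,"jaw": 1},{"x": 0.02,"y": 0,"z": 0,"ax": 0,"ay": 0,"az": 0,"jaw": 1},{"x": 0.02,"y": 0,"z": 0,"ax": 0,"ay": 0,"az": 0,"jaw": 1},{"x": 0.02,"y": 0,"z": 0,"ax": 0,"ay": 0,"az": 0,"jaw": 1},{"x": 0.02,"y": 0,"z": 0,"ax": 0,"ay": 0,"az": 0,"jaw": 1}])

```text
time: 11.6
tool_pos: [615.3, -112.1, 13.0]
tcp_rot: [3.142, -0.005, -0.669]
contact_force: [0.3, -0.6, 0.1]
grip_width: 92.0
finger_force: 0.0
```

```bash
python3 -c "
from h import *
st()"
```

```text
t 11.6 k 57.4 L -2.14 z 13.0 Fu 0.64 Fn -0.3 Fz 0.07 M [ 0.09 -0.03 -0.02]
```

Call:
send_rows(rows=[{"x": 0.002,"y": 0,"z": 0,"ax": 0,"ay": 0,"az": 0,"jaw": 1},{"x": 0.004,"y": 0,"z": 0,"ax": 0,"ay": 0,"az": 0,"jaw": 1},{"x": 0.006,"y": 0,"z": 0,"ax": 0,"ay": 0,"az": 0,"jaw": 1},{"x": 0.008,"y": 0,"z": 0,"ax": 0,"ay": 0,"az": 0,"jaw": 1},{"x": 0.01,"y": 0,"z": 0,"ax": 0,"ay": 0,"az": 0,"jaw": 1},{"x": 0.0125,"y": 0,"z": 0,"ax": 0,"ay": 0,"az": 0,"jaw": 1},{"x": 0.015,"y": 0,"z": 0,"ax": 0,"ay": 0,"az": 0,"jaw": 1},{"x": 0.015,"y": 0,"z": 0,"ax": 0,"ay": 0,"az": 0,"jaw": 1},{"x": 0.015,"y": 0,"z": 0,"ax": 0,"ay": 0,"az": 0,"jaw": 1},{"x": 0.015,"y": 0,"z": 0,"ax": 0,"ay": 0,"az": 0,"jaw": 1}])

```text
time: 12.85
tool_pos: [617.6, -114.0, 13.1]
tcp_rot: [3.142, -0.005, -0.669]
contact_force: [0.7, -0.4, 0.3]
grip_width: 91.9
finger_force: 0.0
```

```bash
python3 -c "
from h import *
st()"
```

```text
t 12.85 k 60.41 L -2.15 z 13.1 Fu 0.82 Fn 0.13 Fz 0.31 M [ 0.12 -0.02 -0.04]
```

Call:
send_rows(rows=[{"x": 0.002,"y": 0,"z": 0,"ax": 0,"ay": 0,"az": 0,"jaw": 1},{"x": 0.004,"y": 0,"z": 0,"ax": 0,"ay": 0,"az": 0,"jaw": 1},{"x": 0.006,"y": 0,"z": 0,"ax": 0,"ay": 0,"az": 0,"jaw": 1},{"x": 0.008,"y": 0,"z": 0,"ax": 0,"ay": 0,"az": 0,"jaw": 1},{"x": 0.01,"y": 0,"z": 0,"ax": 0,"ay": 0,"az": 0,"jaw": 1},{"x": 0.0125,"y": 0,"z": 0,"ax": 0,"ay": 0,"az": 0,"jaw": 1},{"x": 0.0125,"y": 0,"z": 0,"ax": 0,"ay": 0,"az": 0,"jaw": 1},{"x": 0.0125,"y": 0,"z": 0,"ax": 0,"ay": 0,"az": 0,"jaw": 1},{"x": 0.0125,"y": 0,"z": 0,"ax": 0,"ay": 0,"az": 0,"jaw": 1},{"x": 0.0125,"y": 0,"z": 0,"ax": 0,"ay": 0,"az": 0,"jaw": 1}])

```text
time: 14.1
tool_pos: [619.6, -115.5, 13.1]
tcp_rot: [3.142, -0.005, -0.669]
contact_force: [-0.1, 0.7, -0.8]
grip_width: 91.6
finger_force: 0.0
```

```bash
python3 -c "
from h import *
st()"
```

```text
t 14.1 k 62.92 L -2.15 z 13.1 Fu -0.53 Fn 0.43 Fz -0.77 M [0.1  0.07 0.01]
```

Call:
send_rows(rows=[{"x": 0.002,"y": 0,"z": 0,"ax": 0,"ay": 0,"az": 0,"jaw": 1},{"x": 0.004,"y": 0,"z": 0,"ax": 0,"ay": 0,"az": 0,"jaw": 1},{"x": 0.006,"y": 0,"z": 0,"ax": 0,"ay": 0,"az": 0,"jaw": 1},{"x": 0.008,"y": 0,"z": 0,"ax": 0,"ay": 0,"az": 0,"jaw": 1},{"x": 0.01,"y": 0,"z": 0,"ax": 0,"ay": 0,"az": 0,"jaw": 1},{"x": 0.0125,"y": 0,"z": 0,"ax": 0,"ay": 0,"az": 0,"jaw": 1},{"x": 0.0125,"y": 0,"z": 0,"ax": 0,"ay": 0,"az": 0,"jaw": 1},{"x": 0.0125,"y": 0,"z": 0,"ax": 0,"ay": 0,"az": 0,"jaw": 1},{"x": 0.0125,"y": 0,"z": 0,"ax": 0,"ay": 0,"az": 0,"jaw": 1},{"x": 0.0125,"y": 0,"z": 0,"ax": 0,"ay": 0,"az": 0,"jaw": 1}])

```text
time: 15.35
tool_pos: [619.9, -115.8, 12.8]
tcp_rot: [3.141, -0.001, -0.668]
contact_force: [-6.2, 5.5, 3.8]
grip_width: 91.8
finger_force: 4.2
```

```bash
python3 - <<'E'
from h import *
st()
p,d=bot.capture('side');cv2.imwrite('pics/s4.png',cv2.resize(p[150:250,280:400,::-1],None,fx=5,fy=5,interpolation=cv2.INTER_CUBIC))
E
```

```text
t 15.35 k 63.32 L -2.18 z 12.8 Fu -8.31 Fn 0.49 Fz 3.77 M [1.06 0.93 0.5 ]
```

View pics/s4.png

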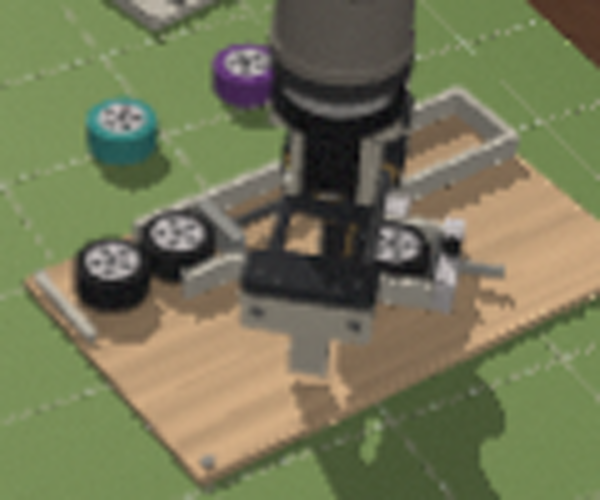

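Call:
send_rows(rows=[{"x": 0.001,"y": 0,"z": 0,"ax": 0,"ay": 0,"az": 0,"jaw": 1},{"x": 0.002,"y": 0,"z": 0,"ax": 0,"ay": 0,"az": 0,"jaw": 1},{"x": 0.0025,"y": 0,"z": 0,"ax": 0,"ay": 0,"az": 0,"jaw": 1},{"x": 0.0025,"y": 0,"z": 0,"ax": 0,"ay": 0,"az": 0,"jaw": 1},{"x": 0.0025,"y": 0,"z": 0,"ax": 0,"ay": 0,"az": 0,"jaw": 1},{"x": 0.0025,"y": 0,"z": 0,"ax": 0,"ay": 0,"az": 0,"jaw": 1},{"x": 0.0025,"y": 0,"z": 0,"ax": 0,"ay": 0,"az": 0,"jaw": 1},{"x": 0.0025,"y": 0,"z": 0,"ax": 0,"ay": 0,"az": 0,"jaw": 1},{"x": 0.0025,"y": 0,"z": 0,"ax": 0,"ay": 0,"az": 0,"jaw": 1},{"x": 0.0025,"y": 0,"z": 0,"ax": 0,"ay": 0,"az": 0,"jaw": 1}])

```text
time: 16.65
tool_pos: [619.9, -115.8, 12.8]
tcp_rot: [3.14, -0.0, -0.668]
contact_force: [-8.1, 5.4, 5.4]
grip_width: 91.9
finger_force: 5.0
```

```bash
python3 -c "
from h import *
st()
c3=lambda u,v:(280+u/5-.4,150+v/5-.4)
for q in[(108,260),(177,231)]:
    w=onz('side',*c3(*q),30)[:2];print(w.round(1),(A_.T@(w-t_)).round(1))
"
```

```text
t 16.65 k 63.35 L -2.17 z 12.8 Fu -9.69 Fn -0.78 Fz 5.39 M [1.25 1.14 0.51]
[518.2 -27.9] [-68.5   5.9]
[568.3 -22.2] [-18.    5.8]
```

Call:
send_rows(rows=[{"x": -0.02,"y": 0,"z": 0,"ax": 0,"ay": 0,"az": 0,"jaw": 1},{"x": -0.04,"y": 0,"z": 0,"ax": 0,"ay": 0,"az": 0,"jaw": 1},{"x": -0.06,"y": 0,"z": 0,"ax": 0,"ay": 0,"az": 0,"jaw": 1},{"x": -0.06,"y": 0,"z": -0.1,"ax": 0,"ay": 0,"az": 0,"jaw": 1},{"x": -0.06,"y": 0,"z": -0.25,"ax": 0,"ay": 0,"az": 0,"jaw": 1},{"x": -0.06,"y": 0,"z": -0.45,"ax": 0,"ay": 0,"az": 0,"jaw": 1},{"x": -0.3,"y": 0,"z": -0.5,"ax": 0,"ay": 0,"az": -0.15,"jaw": 1},{"x": -0.55,"y": 0.05,"z": -0.5,"ax": 0,"ay": 0,"az": -0.3,"jaw": 1},{"x": -0.7,"y": 0.05,"z": -0.5,"ax": 0,"ay": 0,"az": -0.45,"jaw": 1},{"x": -0.7,"y": 0.05,"z": -0.5,"ax": 0,"ay": 0,"az": -0.6,"jaw": 1}])

```text
time: 17.9
tool_pos: [503.8, -36.8, 112.6]
tcp_rot: [3.139, -0.004, -0.035]
contact_force: [1.3, 0.5, 0.9]
grip_width: 91.5
finger_force: 0.0
```

```bash
python3 - <<'E'
from h import *
w=t_+A_@[-69,1]
go(*w,60,a_)
p,d=bot.capture('side');p2,_=bot.capture('top');a=p[150:250,280:400,::-1];b=p2[90:240,250:400,::-1]
cv2.imwrite('pics/s5.png',np.hstack([cv2.resize(x,(400,400*x.shape[0]//x.shape[1]),interpolation=cv2.INTER_CUBIC)[:333] for x in(a,b)]))
E
```

```text
t 17.9 pos [503.8 -36.8 112.6] F [1.3 0.5 0.9] shift [ 0.0705 -0.0227  0.2634] turn [ 0.003 -0.003 -0.144]
```

View pics/s5.png

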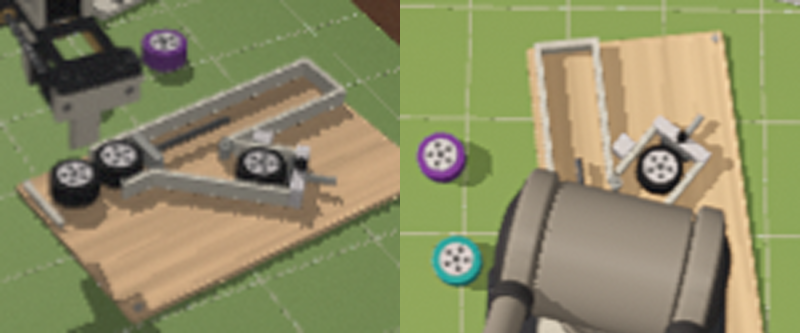

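Call:
send_rows(rows=[{"x": 0.0725,"y": -0.0325,"z": 0,"ax": 0.003,"ay": -0.003,"az": -0.144,"jaw": 1},{"x": 0.0725,"y": -0.0325,"z": 0.1,"ax": 0.003,"ay": -0.003,"az": -0.144,"jaw": 1},{"x": 0.0725,"y": -0.0325,"z": 0.2,"ax": 0.003,"ay": -0.003,"az": -0.144,"jaw": 1},{"x": 0.0725,"y": -0.0325,"z": 0.3,"ax": 0.003,"ay": -0.003,"az": -0.144,"jaw": 1},{"x": 0.0725,"y": -0.0325,"z": 0.4,"ax": 0.003,"ay": -0.003,"az": -0.144,"jaw": 1},{"x": 0.0725,"y": -0.0325,"z": 0.46,"ax": 0.003,"ay": -0.003,"az": -0.144,"jaw": 1},{"x": 0.0725,"y": -0.0325,"z": 0.49,"ax": 0.003,"ay": -0.003,"az": -0.144,"jaw": 1},{"x": 0.0725,"y": -0.0325,"z": 0.505,"ax": 0.003,"ay": -0.003,"az": -0.144,"jaw": 1},{"x": 0.0725,"y": -0.0325,"z": 0.505,"ax": 0.003,"ay": -0.003,"az": -0.144,"jaw": 1},{"x": 0.0725,"y": -0.0325,"z": 0.505,"ax": 0.003,"ay": -0.003,"az": -0.144,"jaw": 1}])

```text
time: 19.25
tool_pos: [521.0, -32.5, 11.9]
tcp_rot: [3.141, -0.002, 0.11]
contact_force: [-0.0, -0.0, -0.2]
grip_width: 91.9
finger_force: 0.0
```

```bash
python3 - <<'E'
from h import *
go(518.5,-30.8,10.5,a_)
p,d=bot.capture('side');a=p[150:250,280:400,::-1]
cv2.imwrite('pics/s6.png',cv2.resize(a,None,fx=5,fy=5,interpolation=cv2.INTER_CUBIC))
E
```

```text
t 19.25 pos [521.  -32.5  11.9] F [-0.  -0.  -0.2] shift [-0.0117 -0.0098  0.0067] turn [ 0.001 -0.002 -0.006]
```

View pics/s6.png

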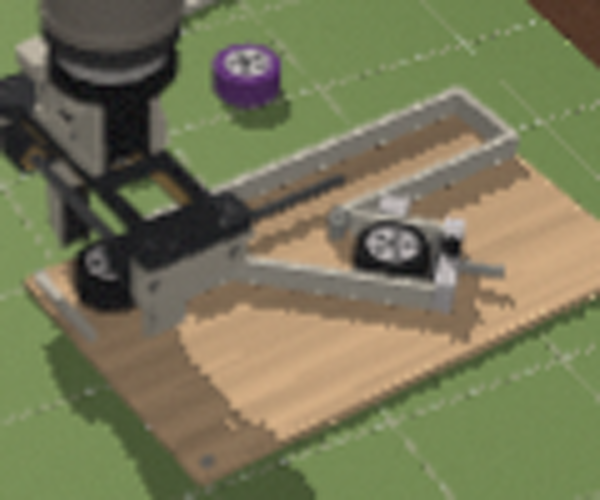

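Call:
send_rows(rows=[{"x": -0.0117,"y": -0.0098,"z": 0.005,"ax": 0,"ay": 0,"az": -0.006,"jaw": 1},{"x": -0.0117,"y": -0.0098,"z": 0.005,"ax": 0,"ay": 0,"az": -0.006,"jaw": 0.5},{"x": -0.0117,"y": -0.0098,"z": 0.005,"ax": 0,"ay": 0,"az": -0.006,"jaw": 0.2},{"x": -0.0117,"y": -0.0098,"z": 0.005,"ax": 0,"ay": 0,"az": -0.006,"jaw": -1},{"x": -0.0117,"y": -0.0098,"z": 0.005,"ax": 0,"ay": 0,"az": -0.006,"jaw": -1},{"x": -0.0117,"y": -0.0098,"z": 0.005,"ax": 0,"ay": 0,"az": -0.006,"jaw": -1},{"x": -0.0117,"y": -0.0098,"z": 0.005,"ax": 0,"ay": 0,"az": -0.006,"jaw": -1},{"x": -0.0117,"y": -0.0098,"z": 0.005,"ax": 0,"ay": 0,"az": -0.006,"jaw": -1},{"x": -0.0117,"y": -0.0098,"z": 0.005,"ax": 0,"ay": 0,"az": -0.006,"jaw": -1},{"x": -0.0117,"y": -0.0098,"z": 0.005,"ax": 0,"ay": 0,"az": -0.006,"jaw": -1}])

```text
time: 20.55
tool_pos: [518.1, -30.7, 10.3]
tcp_rot: [3.141, -0.001, 0.116]
contact_force: [0.0, 0.3, -0.4]
grip_width: 46.9
finger_force: 30.0
```

```bash
python3 -c "
from h import *
go(518.5,-30.8,110,a_);print(bot.get_obs()['grip_width'],bot.get_obs()['finger_force'])"
```

```text
t 20.55 pos [518.1 -30.7  10.3] F [ 0.   0.3 -0.4] shift [ 0.0022  0.0008 -0.4983] turn [ 0.    -0.001 -0.   ]
46.89253465470881 30.00005006790161
```

Call:
send_rows(rows=[{"x": 0,"y": 0,"z": -0.02,"ax": 0,"ay": 0,"az": 0,"jaw": -1},{"x": 0,"y": 0,"z": -0.05,"ax": 0,"ay": 0,"az": 0,"jaw": -1},{"x": 0,"y": 0,"z": -0.1,"ax": 0,"ay": 0,"az": 0,"jaw": -1},{"x": 0,"y": 0,"z": -0.2,"ax": 0,"ay": 0,"az": 0,"jaw": -1},{"x": 0,"y": 0,"z": -0.3,"ax": 0,"ay": 0,"az": 0,"jaw": -1},{"x": 0,"y": 0,"z": -0.4,"ax": 0,"ay": 0,"az": 0,"jaw": -1},{"x": 0,"y": 0,"z": -0.5,"ax": 0,"ay": 0,"az": 0,"jaw": -1},{"x": 0,"y": 0,"z": -0.5,"ax": 0,"ay": 0,"az": 0,"jaw": -1},{"x": 0,"y": 0,"z": -0.5,"ax": 0,"ay": 0,"az": 0,"jaw": -1},{"x": 0,"y": 0,"z": -0.5,"ax": 0,"ay": 0,"az": 0,"jaw": -1}])

```text
time: 21.8
tool_pos: [517.5, -30.6, 109.5]
tcp_rot: [-3.141, 0.001, 0.116]
contact_force: [0.4, -0.7, -0.5]
grip_width: 47.1
finger_force: 30.0
```

```bash
python3 - <<'E'
from h import *
o=bot.get_obs();print(o['grip_width'],o['finger_force'],o['contact_force'])
yt=np.arctan2(316-365,558-436);print('tray yaw',yt)
go(469.9,279.3,110,yt)
p,d=bot.capture('side');np.savez('side7.npz',p=p,d=d)
hsv=cv2.cvtColor(p,cv2.COLOR_RGB2HSV);m=((hsv[...,1]<45)&(hsv[...,2]>170)).astype(np.uint8)
n,l,s,c=cv2.connectedComponentsWithStats(m)
for i in range(1,n):
    if 6<s[i,4]<120 and 270<c[i,0]<400 and 120<c[i,1]<250:
        w=onz('side',*c[i],30)[:2];print(c[i].round(1),s[i,4],(A_.T@(w-t_)).round(1),(onz('side',*c[i],130)).round(1))
E
```

```text
47.086307308935694 29.999925792217255 [ 0.35050178 -0.69027012 -0.50804998]
tray yaw -0.3819188055516519
t 21.8 pos [517.5 -30.6 109.5] F [ 0.4 -0.7 -0.5] shift [-0.057  -1.5667 -0.0021] turn [0.    0.001 0.476]
[281.  125.4] 28 [ 97.8 421.9] [575.1 252.6 130. ]
[283.4 130.1] 19 [ 89.2 388.1] [571.1 222.  130. ]
[324.8 142.1] 24 [175.4 236.2] [662.3  97.4 130. ]
[318.2 145.6] 26 [142.6 230.4] [634.1  89.  130. ]
[358.5 190.7] 11 [111.  -47.8] [ 634.9 -158.6  130. ]
[370.3 194.8] 11 [130.1 -83.5] [ 655.4 -188.   130. ]
[368.7 204.5] 13 [  97.8 -116.1] [ 630.3 -220.   130. ]
[288.9 206. ] 7 [-110.5    9.1] [ 434.6 -131.3  130. ]
[295.  212.7] 10 [-110.2  -26.3] [ 438.5 -162.4  130. ]
```

Call:
send_rows(rows=[{"x": 0,"y": -0.15,"z": 0,"ax": 0,"ay": 0,"az": 0.1,"jaw": -1},{"x": 0,"y": -0.35,"z": 0,"ax": 0,"ay": 0,"az": 0.2,"jaw": -1},{"x": -0.02,"y": -0.55,"z": 0,"ax": 0,"ay": 0,"az": 0.3,"jaw": -1},{"x": -0.04,"y": -0.75,"z": 0,"ax": 0,"ay": 0,"az": 0.4,"jaw": -1},{"x": -0.057,"y": -0.9,"z": 0,"ax": 0,"ay": 0,"az": 0.476,"jaw": -1},{"x": -0.057,"y": -1,"z": 0,"ax": 0,"ay": 0,"az": 0.476,"jaw": -1},{"x": -0.057,"y": -1,"z": 0,"ax": 0,"ay": 0,"az": 0.476,"jaw": -1},{"x": -0.057,"y": -1,"z": 0,"ax": 0,"ay": 0,"az": 0.476,"jaw": -1},{"x": -0.057,"y": -1,"z": 0,"ax": 0,"ay": 0,"az": 0.476,"jaw": -1},{"x": -0.057,"y": -1,"z": 0,"ax": 0,"ay": 0,"az": 0.476,"jaw": -1}])

```text
time: 23.1
tool_pos: [483.7, 166.0, 110.2]
tcp_rot: [3.142, -0.001, -0.383]
contact_force: [-0.1, -0.4, -0.3]
grip_width: 46.9
finger_force: 30.0
```

```bash
python3 -c "
from h import *
go(469.9,279.3,60,-.382);print(bot.get_obs()['grip_width'])"
```

```text
t 23.1 pos [483.7 166.  110.2] F [-0.1 -0.4 -0.3] shift [-0.2764 -0.4995  0.2509] turn [ 0.    -0.001 -0.001]
46.92405834614759
```

Call:
send_rows(rows=[{"x": -0.07,"y": -0.13,"z": 0,"ax": 0,"ay": 0,"az": 0,"jaw": -1},{"x": -0.15,"y": -0.28,"z": 0,"ax": 0,"ay": 0,"az": 0,"jaw": -1},{"x": -0.22,"y": -0.4,"z": 0,"ax": 0,"ay": 0,"az": 0,"jaw": -1},{"x": -0.276,"y": -0.5,"z": 0,"ax": 0,"ay": 0,"az": 0,"jaw": -1},{"x": -0.276,"y": -0.5,"z": 0.05,"ax": 0,"ay": 0,"az": 0,"jaw": -1},{"x": -0.276,"y": -0.5,"z": 0.15,"ax": 0,"ay": 0,"az": 0,"jaw": -1},{"x": -0.276,"y": -0.5,"z": 0.25,"ax": 0,"ay": 0,"az": 0,"jaw": -1},{"x": -0.276,"y": -0.5,"z": 0.35,"ax": 0,"ay": 0,"az": 0,"jaw": -1},{"x": -0.276,"y": -0.5,"z": 0.35,"ax": 0,"ay": 0,"az": 0,"jaw": -1},{"x": -0.276,"y": -0.5,"z": 0.35,"ax": 0,"ay": 0,"az": 0,"jaw": -1}])

```text
time: 24.35
tool_pos: [470.2, 279.5, 40.6]
tcp_rot: [-3.141, -0.001, -0.383]
contact_force: [-0.7, 0.6, -0.4]
grip_width: 47.0
finger_force: 30.0
```

```bash
python3 -c "
from h import *
go(469.9,279.3,8,-.382);print(bot.get_obs()['grip_width'])"
```

```text
t 24.35 pos [470.2 279.5  40.6] F [-0.7  0.6 -0.4] shift [-0.0014  0.0014  0.163 ] turn [-0.    -0.001 -0.001]
46.97292802111234
```

Call:
send_rows(rows=[{"x": 0,"y": 0,"z": 0.04,"ax": 0,"ay": 0,"az": 0,"jaw": -1},{"x": 0,"y": 0,"z": 0.08,"ax": 0,"ay": 0,"az": 0,"jaw": -1},{"x": 0,"y": 0,"z": 0.11,"ax": 0,"ay": 0,"az": 0,"jaw": -1},{"x": 0,"y": 0,"z": 0.135,"ax": 0,"ay": 0,"az": 0,"jaw": -1},{"x": 0,"y": 0,"z": 0.15,"ax": 0,"ay": 0,"az": 0,"jaw": -1},{"x": 0,"y": 0,"z": 0.158,"ax": 0,"ay": 0,"az": 0,"jaw": -1},{"x": 0,"y": 0,"z": 0.164,"ax": 0,"ay": 0,"az": 0,"jaw": -1},{"x": 0,"y": 0,"z": 0.164,"ax": 0,"ay": 0,"az": 0,"jaw": -1},{"x": 0,"y": 0,"z": 0.164,"ax": 0,"ay": 0,"az": 0,"jaw": -1},{"x": 0,"y": 0,"z": 0.164,"ax": 0,"ay": 0,"az": 0,"jaw": -1}])

```text
time: 25.6
tool_pos: [469.8, 280.0, 7.5]
tcp_rot: [-3.141, -0.001, -0.382]
contact_force: [0.3, -0.2, -0.6]
grip_width: 47.5
finger_force: 30.0
```

Call:
send_rows(rows=[{"x": 0,"y": 0,"z": 0.002,"ax": 0,"ay": 0,"az": 0,"jaw": -1},{"x": 0,"y": 0,"z": 0.004,"ax": 0,"ay": 0,"az": 0,"jaw": -1},{"x": 0,"y": 0,"z": 0.004,"ax": 0,"ay": 0,"az": 0,"jaw": 0.06},{"x": 0,"y": 0,"z": 0.004,"ax": 0,"ay": 0,"az": 0,"jaw": 0.12},{"x": 0,"y": 0,"z": 0.004,"ax": 0,"ay": 0,"az": 0,"jaw": 0.2},{"x": 0,"y": 0,"z": 0.004,"ax": 0,"ay": 0,"az": 0,"jaw": 0.3},{"x": 0,"y": 0,"z": 0.004,"ax": 0,"ay": 0,"az": 0,"jaw": 0.3},{"x": 0,"y": 0,"z": 0.004,"ax": 0,"ay": 0,"az": 0,"jaw": 0.3},{"x": 0,"y": 0,"z": 0.004,"ax": 0,"ay": 0,"az": 0,"jaw": 0.3},{"x": 0,"y": 0,"z": 0.004,"ax": 0,"ay": 0,"az": 0,"jaw": 0.3}])

```text
time: 26.85
tool_pos: [469.8, 280.0, 6.6]
tcp_rot: [-3.142, -0.001, -0.382]
contact_force: [-0.3, -0.2, 0.0]
grip_width: 59.8
finger_force: 0.0
```

Call:
send_rows(rows=[{"x": 0,"y": 0,"z": -0.05,"ax": 0,"ay": 0,"az": 0,"jaw": 0.3},{"x": 0,"y": 0,"z": -0.12,"ax": 0,"ay": 0,"az": 0,"jaw": 0.3},{"x": 0,"y": 0,"z": -0.25,"ax": 0,"ay": 0,"az": 0,"jaw": 0.3},{"x": 0,"y": 0,"z": -0.45,"ax": 0,"ay": 0,"az": 0,"jaw": 0.3},{"x": 0,"y": 0,"z": -0.6,"ax": 0,"ay": 0,"az": 0,"jaw": 0.3},{"x": -0.1,"y": 0.3,"z": -0.7,"ax": 0,"ay": 0,"az": 0,"jaw": 0.3},{"x": -0.25,"y": 0.6,"z": -0.7,"ax": 0,"ay": 0,"az": 0,"jaw": 0.3},{"x": -0.4,"y": 0.9,"z": -0.7,"ax": 0,"ay": 0,"az": 0,"jaw": 0.3},{"x": -0.5,"y": 1,"z": -0.7,"ax": 0,"ay": 0,"az": 0,"jaw": 0.3},{"x": -0.5,"y": 1,"z": -0.7,"ax": 0,"ay": 0,"az": 0,"jaw": 0.3}])

```text
time: 28.1
tool_pos: [300.2, 130.9, 147.3]
tcp_rot: [-3.141, -0.001, -0.384]
contact_force: [1.0, 0.1, 0.7]
grip_width: 59.7
finger_force: 0.0
```

```bash
python3 - <<'E'
from h import *
print(bot.get_obs()['tool_pos'],bot.get_obs()['contact_force'])
p,d=bot.capture('top');p0=np.load('top0.npz')['p']
df=(np.abs(p.astype(int)-p0).sum(2)>90).astype(np.uint8)
m=((cv2.cvtColor(p,cv2.COLOR_RGB2HSV)[...,2]<60)).astype(np.uint8)
n,l,s,c=cv2.connectedComponentsWithStats(m)
for i in range(1,n):
    if 25<s[i,4]<700: 
        x,y,w,h=s[i,:4];q=(x+w/2-.5,y+h/2-.5);X=onz('top',*q,30)[:2];f=A_.T@(X-t_);b=f-[18.4,-7.6];print(s[i],X.round(1),'feeder',f.round(1),'bay',(b@[.707,-.707]).round(1),(b@[.707,.707]).round(1))
n,l,s,c=cv2.connectedComponentsWithStats(df)
print('diff',[(r.tolist()) for r in s[1:] if r[4]>12])
sp,sd=bot.capture('side');np.savez('fin.npz',p=p,d=d,sp=sp,sd=sd)
for n_,P,D in(('top',p,d),('side',sp,sd)):
    for T in [(469.9,279.3,27)]:
        u=proj(n_,np.array(T)).round().astype(int);o,r=ray(n_,*u);print(n_,u,(o+r*D[u[1],u[0]]).round(1),P[u[1],u[0]])
E
```

```text
[300.21334921 130.92087177 147.33728592] [0.98752242 0.05003415 0.71684213]
[155 138  40   6  57] [710.8 361. ] feeder [168.  369.8] bay -161.1 372.6
[339 144  18  19 103] [680.1 -92.8] feeder [ 84.8 -77.3] bay 96.2 -2.3
[160 151  36  21  63] [655.2 349.1] feeder [111.4 364.4] bay -197.3 328.8
[313 187  17  19  92] [565.6 -24.6] feeder [-21.    3.7] bay -35.8 -19.8
[192 224  20  18 128] [469.7 275.7] feeder [-81.4 313.1] bay -297.3 156.2
[426 263  13  13 129] [ 382.1 -303.5] feeder [-235.6 -252. ] bay -6.8 -352.3
[197 275  21  18 170] [343.4 255.7] feeder [-209.1  307.9] bay -383.9 62.2
[222 281  14   6  30] [344.  202.3] feeder [-214.7  254.8] bay -350.4 20.7
[172 350  16  13 109] [168.8 315.5] feeder [-375.6  387.6] bay -558.0 0.8
[248 371  14  12  98] [123.7 132.2] feeder [-441.7  210.7] bay -479.6 -170.9
[171 383  14  14 119] [ 90.3 317. ] feeder [-453.4  398.2] bay -620.5 -46.7
diff [[307, 109, 15, 26, 163], [307, 133, 52, 49, 1040], [312, 182, 27, 26, 370], [192, 223, 31, 21, 438], [165, 274, 89, 77, 4403], [244, 282, 48, 60, 701], [339, 290, 29, 9, 194], [265, 298, 12, 7, 20], [576, 317, 28, 12, 89], [541, 329, 55, 26, 169], [284, 332, 19, 9, 88], [561, 332, 12, 5, 31], [545, 335, 95, 65, 2953], [628, 334, 12, 7, 52], [231, 341, 233, 59, 5691], [244, 345, 11, 8, 68], [369, 346, 88, 30, 824], [618, 346, 11, 5, 13], [180, 350, 8, 11, 47], [520, 351, 24, 44, 367], [613, 350, 8, 8, 29], [634, 353, 6, 13, 38], [168, 358, 12, 27, 219], [515, 358, 9, 3, 16], [631, 365, 9, 20, 78], [402, 377, 17, 5, 20], [176, 384, 9, 12, 64], [280, 393, 6, 4, 15], [158, 395, 11, 5, 36], [302, 397, 22, 3, 41]]
top [200 233] [468.6 280.1  27.7] [119 114 110]
side [252 154] [470.1 277.6  28.2] [91 90 90]
```

```bash
python3 -c "
from plant import bot
print(bot.close_job())"
```

```text
the job is handed in; nothing more can be done
None
```

I pushed the blocking wheel past the catch and pressed it against the stop pad at about 9.7 N. The lead wheel lies flat in the grey tray, the third wheel is still in the feeder mouth, and nothing else on the bench moved in the last picture. I handed the job in at about 28 s of the 72 s allowed, and it returned no verdict.

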